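# Square up a swinging stop bar and hold it

### The job

Help me set the stop on this fixture: pick up the steel square by its red grip, lay it flat on the dark fixture plate with its edge flush against the blue fence, clear of the yellow bar, then slide it along the fence so that it pushes the yellow swinging bar round until the square sits fully home in the corner, one edge flush on the fence and the other flush on the bar. Finish while still gripping the square and holding it there with a light steady pressure on both fence and bar (about 5 to 20 N on each), so that I can tighten the pivot screw; do not let go, and leave the other things on the bench where they are.

Things in the scene. Friction and masses are not known exactly. Their poses are not given: they have to be found in the camera images.
- square: loose steel square, 0.4 kg, an L 120 x 120 mm outside, legs 26 mm wide, 10 thick, flat on the bench, right of the fixture. On it an upright red grip bar: 60 mm long (x), 16 wide (y), from 10 to 52 mm above the underside. Origin: underside, below the grip's middle; z up. Outer corner (heel) at +45,+45 mm; a leg runs from it along -x (outer edge y=+45), the other along -y (outer edge x=+45)
- heel (a point): the outer corner of the square, on its underside (+45, +45 mm from the square's origin), axes as the square's
- fixture: dark steel plate fixed to the bench, top at 10 mm, yaw within 0.25 rad. Origin: bench height, below the corner of fence and squared bar; plate x -150..+30, y -170..+40 mm. Fence face: plane x=0, facing -x; squared bar's face: plane y=0, facing -y. Square is home with axes parallel to these and heel at this x, y (its origin at -45,-45,+10 mm): +x presses on the fence, +y on the bar
- fence: blue straight smooth fence (ground, oiled steel like the plate, bar and square: friction about 0.2) fixed on the plate, 20 mm thick, from y = -170 to +15 mm in the fixture's frame, its top 32 mm above the bench; same origin and axes as the fixture
- swing (a joint): angle (rad) of the yellow bar about its upright pivot: 0 = square to the fence, positive = its free end leans inwards over the plate, to the fixture's -y (0.10 to 0.22 at the start), negative = pushed past square. Stiff pivot (0.12 N m of friction, about 1 N at the free end, no spring): the bar stays where it is left
- bar (a point): yellow swinging bar, 128 x 22 x 22 mm, top 32 mm above the bench, black pivot screw in its top. Origin: on the pivot axis, at the plate's top (x -18, y +11 mm in the fixture's frame). The bar's own -x points to its free end, 114 mm from the pivot; its inner face lies 11 mm to the -y side of the pivot
- screwdriver: screwdriver with a blue handle; a bystander, to be left alone. Origin: about the middle of its underside
- brush: small brush with a handle; a bystander, to be left alone. Origin: about the middle of its underside
- wrench: small steel wrench; a bystander, to be left alone. Origin: about the middle of its underside
- oil_bottle: white plastic bottle with a red cap, 52 mm across, 130 mm tall; a bystander, to be left alone. Origin: about the middle of its underside
- blueing_jar: amber glass jar with a black lid, 56 mm across, 75 mm tall; a bystander, to be left alone. Origin: about the middle of its underside
- solvent_can: bare steel can, 66 mm across, 100 mm tall; a bystander, to be left alone. Origin: about the middle of its underside
- pin: dark steel round pin lying on its side, 18 mm across, 70 mm long; a bystander, to be left alone. Origin: about the middle of its underside

How it is judged:
On the way:
1. the square lies flat on the plate with its edge flush against the fence (within 3 mm and 2.3 degrees), while the bar is not yet square (still leaning in by more than 0.05 rad) (angle between square's own z axis and vertical below 0.06 rad and z of square in the frame of fixture between 0.006 and 0.014 m and x of heel in the frame of fixture above -0.003 m and y of heel in the frame of fixture between -0.12 and -0.003 m and angle between the x axis of square and the x axis of fixture, either way round below 0.04 rad and value of joint swing above 0.05 rad), for 0.2 s.
At the end, for the whole second after the job is handed in: The square lies flat on the plate, its heel within 4 mm of the corner, square to the fence within 1.5 degrees, the bar within 1.5 degrees of square; the square presses on the fence and on the bar with 0.5 to 40 N each, and the fingers still grip it, all at rest (angle between square's own z axis and vertical below 0.06 rad and z of square in the frame of fixture between 0.006 and 0.014 m and horizontal distance between heel and fixture below 0.004 m and angle between the x axis of square and the x axis of fixture, either way round below 0.026 rad and value of joint swing between -0.026 and 0.026 rad and contact force between square and fence between 0.5 and 40 N and contact force between square and swing between 0.5 and 40 N and contact force between the fingers and square above 3 N and linear speed of square below 0.01 m/s); the arm keeps its last pose, push and grip.
It fails at once if one of the other things on the bench is disturbed (moved over 30 mm) (distance of any of screwdriver, brush, wrench, oil_bottle, blueing_jar, solvent_can, pin from where it was at the start of the episode above 0.03 m).
It also fails if it takes over 51 s, if anything falls off the work surface, if the arm or the gripper's body presses on something with over 40 N, if the wrist force passes 120 N, or if a joint passes its speed limit or range.

### The arm

A 6-joint arm with a two-finger parallel gripper is mounted at the origin on the work surface. World frame = base frame: x ahead of the robot, y to its left, z up, the work surface at z = 0. Lengths are in m, angles in rad, forces in N, time in s.
With the tool pointing down it reaches from about 0.35 to 0.975 m from the base axis. Payload 4.9 kg.
Tool frame: the origin (TCP) lies at the very end of the fingers, on their centre line; the grasp point (between the pads) lies 19 mm behind it; z points along the fingers, y is the line along which they close (so a half turn about z gives the same grasp; the last joint's range is limited). The gripper opens to 85 mm and grips with 20 to 120 N. Pads are 22 mm wide; open, the fingers measure 114 mm over their backs; the gripper's body (76 mm by 85 mm) begins 54 mm behind the grasp point. The pads swing forward as they close: fully open they stand 13 mm farther back than shut.
Start: joints at [1.078, 0.053, 1.613, -0, 1.476, -0.119], TCP at [0.228, 0.582, 0.206] pointing down, gripper open.
Joint ranges: [-3.01, 3.01], [-1.01, 2.22], [0.06, 2.58], [-1.02, 4.17], [0.09, 2.62], [-3.14, 3.14]. Speed limits (rad/s): [2.57, 2.57, 3.14, 3.14, 3.14, 3.14].

### API

Orientations are given as a rotation vector (axis times angle).
In Python, from station import ctrl, imaging gives the robot as it stands.
- The arm moves only by the tool play_rows, never from a script. Its argument "series" is a list of rows, each a list of 3 entries, a list of its own where there are three numbers: the opening, from 0 (shut) to 1 (fully open), then the shift along the tool's x, y, z each as a share of 0.05 m, from -1 to 1, then the turn, a rotation vector about the tool's x, y, z each as a share of 8 degrees, from -1 to 1. In form: [[grip, [dx, dy, dz], [ax, ay, az]], ...]. A call has 1 to 8 rows; each row shifts and turns the commanded pose from where the row before left it, along the tool's axes as they then stand; what a row does not reach is not made up. A row lasts 1/8 s, in which the tool goes at most 62.5 mm and 10.7 degrees, less where a joint would pass 70% of its speed; a pose out of reach is approached as far as the arm can. A call with a number of a shift or a turn outside -1 to 1 is refused whole. A call with a gripper value outside its range is refused whole. The fingers move at their own pace and stop on an object; "force" is the grip in N (left out, the last holds). Time passes only in rows, so rows that do not move let the fingers close. It gives the time, the measured TCP pose, the force, the opening and the grip force at its end, in the units of the state.
- ctrl.get_obs(): the state, without advancing time (a new reading comes with each control period).
- imaging.get_image(name): name is "scene" or "top" or "wrist"; returns a dict with "color" (384x512x3 uint8, blue, green, red), "fx", "fy", "cx", "cy" (pixels), "extrinsics" (4x4, takes a point from world to camera coordinates); the wrist camera has in their place "hand_eye" (4x4, takes a point from camera to tool coordinates, whose origin is the TCP and whose axes are the flange's). Camera axes: x right, y down, z forward; pixel columns grow to the right and rows downward; lengths in m; the calibration is good to about 2 mm. A picture is of the moment at which its call begins: read the wrist's pose just before it. There is no depth.
- ctrl.finish_job(): hands the job in; it is judged then, once.
The state is a dict: "t": time; "q": joint angles; "dq": joint speeds; "effort": joint torques, N m; "tool_pos": TCP position; "tool_rot": TCP orientation; "contact_force": force on the tool from outside, world axes, zero at the start; "wrist_torque": the same for the moment, N m; "opening": finger opening in m; "grip_force": force on a finger pad.
Only numpy, scipy, OpenCV 4.12 (cv2) and the standard library are available. Lean on these libraries where they do the work, as an engineer would, in place of code of your own. Each camera call takes 0.05 s, during which the arm holds its last target. There are 200 camera calls.

## Working session

There is one attempt and no reset: what is moved stays moved. The work goes in short steps, Python scripts to look and compute and a tool call to move; the robot and the scene stay as the last step left them, time stands still between calls to the robot, and variables do not carry over. Pictures are saved under pics/ and viewed, at most 10 in all, crops included, and the job is handed in when it is done.

Besides the shell and the picture viewer there is one more tool, called after "Emit:" by a JSON object that holds its "op" and its "data". play_rows: Moves the arm, as the interface text tells. Shift numbers are shares of 0.05 m and turn numbers shares of 8 degrees, none past 1 either way. Its arguments: {"type":"object","properties":{"series":{"type":"array"},"force":{"type":"number"}},"required":["series"]}

```bash
mkdir -p pics; ls
cat > h.py <<'E'
import numpy as np, cv2
from scipy.spatial.transform import Rotation as R
from station import ctrl, imaging
def grab(n):
    o=ctrl.get_obs(); im=imaging.get_image(n)
    if n=="wrist":
        T=np.eye(4);T[:3,:3]=R.from_rotvec(o["tool_rot"]).as_matrix();T[:3,3]=o["tool_pos"]
        im["c2w"]=T@np.array(im["hand_eye"])
    else: im["c2w"]=np.linalg.inv(np.array(im["extrinsics"]))
    im["color"]=np.array(im["color"]);return im
def ray(im,uv,z):
    uv=np.atleast_2d(uv).astype(float);M=im["c2w"]
    d=np.c_[(uv[:,0]-im["cx"])/im["fx"],(uv[:,1]-im["cy"])/im["fy"],np.ones(len(uv))]@M[:3,:3].T
    return M[:3,3]+d*((z-M[2,3])/d[:,2])[:,None]
def proj(im,P):
    P=np.atleast_2d(P);W=np.linalg.inv(im["c2w"]);p=P@W[:3,:3].T+W[:3,3]
    return np.c_[im["fx"]*p[:,0]/p[:,2]+im["cx"],im["fy"]*p[:,1]/p[:,2]+im["cy"]]
E
python3 - <<'E'
from h import *
o=ctrl.get_obs();print({k:np.round(v,3).tolist() for k,v in o.items()})
a=grab("top");b=grab("scene")
print(a["c2w"].round(3),a["fx"])
cv2.imwrite("pics/top.png",cv2.resize(a["color"],(800,600),interpolation=cv2.INTER_CUBIC)); cv2.imwrite("pics/scene.png",b["color"])
np.save("top.npy",a,allow_pickle=True)
E
```

```text
pics
{'t': 0.0, 'q': [1.078, 0.053, 1.614, -0.0, 1.476, -0.119], 'dq': [0.001, -0.002, -0.002, 0.0, -0.0, -0.0], 'effort': [-0.0, -39.366, -37.019, -0.0, 0.007, -0.0], 'tool_pos': [0.228, 0.581, 0.204], 'tool_rot': [-0.584, -3.086, 0.003], 'contact_force': [-0.238, -0.27, 0.233], 'wrist_torque': [-0.044, -0.002, 0.001], 'grip_force': 0.0, 'opening': 0.085}
[[-0.008 -0.987  0.162  0.364]
 [-1.     0.008  0.005  0.038]
 [-0.006 -0.162 -0.987  1.217]
 [ 0.     0.     0.     1.   ]] 499.9400071704757
```

View pics/top.png

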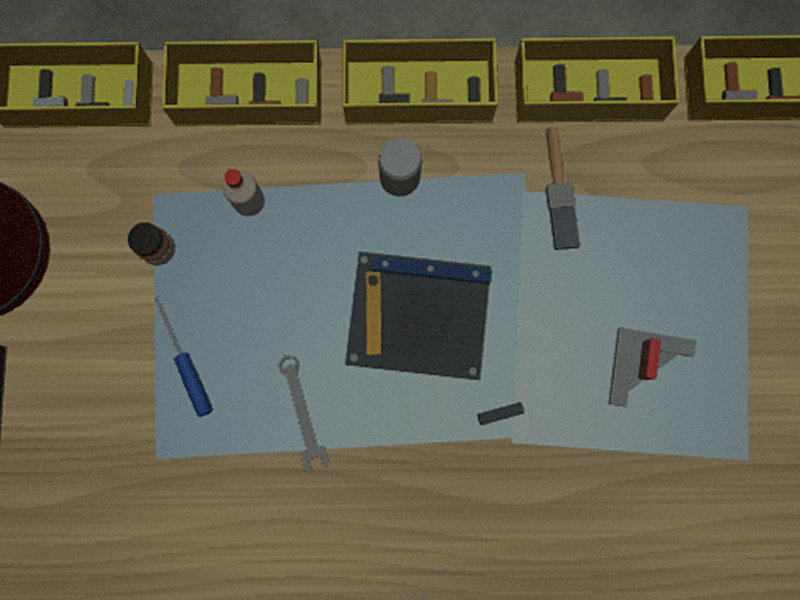

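View pics/scene.png

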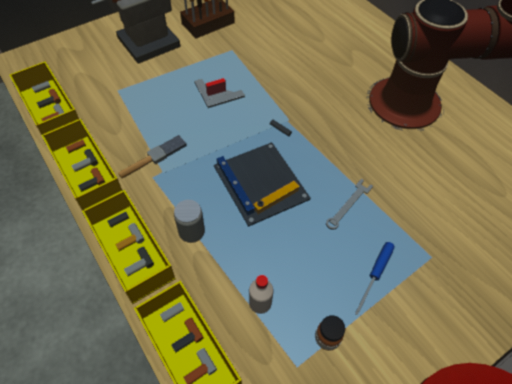

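The top view shows the fixture at about (420,315), with the blue fence on its far side (+x) and the yellow bar on its left. The square is at about (650,360), its heel up and to the left and its grip upright in the image. Next I take rough positions, then go close.

Run:
```python
from h import *
im=np.load("top.npy",allow_pickle=True).item();c=im["color"];hsv=cv2.cvtColor(c,cv2.COLOR_BGR2HSV)
s=512/800
def roi(m,x0,x1,y0,y1):
    k=np.zeros_like(m);k[int(y0*s):int(y1*s),int(x0*s):int(x1*s)]=1;return m*k
red=roi((((hsv[...,0]<8)|(hsv[...,0]>172))&(hsv[...,1]>130)).astype(np.uint8),590,720,310,420)
yel=roi(((hsv[...,0]>12)&(hsv[...,0]<32)&(hsv[...,1]>120)).astype(np.uint8),340,400,250,380)
blu=roi(((hsv[...,0]>100)&(hsv[...,0]<130)&(hsv[...,1]>150)).astype(np.uint8),340,510,240,300)
for n,m,z in(("red",red,.045),("yel",yel,.032),("blue",blu,.032)):
    p=cv2.findNonZero(m).reshape(-1,2);w=ray(im,p,z)[:,:2]
    b=cv2.minAreaRect((w*1000).astype(np.float32));print(n,len(p),w.mean(0).round(4),b)
# square heel, leg tips, by hand from view (800 scale), z=.01
print(ray(im,np.array([[621,328],[617,405],[695,345]])*s,.01).round(3))
print(ray(im,np.array([[360,253],[491,265],[347,365],[481,380]])*s,.01).round(3))
```

```text
red 176 [ 0.4566 -0.3429] ((457.2933044433594, -339.2159118652344), (24.313318252563477, 61.64133834838867), 80.15288543701172)
yel 471 [0.5293 0.0744] ((532.6759643554688, 74.68939971923828), (21.71095848083496, 125.83248138427734), 89.88678741455078)
blue 165 [ 0.5987 -0.0176] ((598.1748657226562, -16.076171875), (180.37188720703125, 21.200740814208984), 82.0318832397461)
[[ 0.508 -0.31   0.01 ]
 [ 0.389 -0.297  0.01 ]
 [ 0.48  -0.423  0.01 ]]
[[ 0.63   0.095  0.01 ]
 [ 0.609 -0.111  0.01 ]
 [ 0.454  0.115  0.01 ]
 [ 0.429 -0.091  0.01 ]]
```

Emit:
{"op": "play_rows", "data": {"series": [[1, [-0.8, -0.8, -0.1], [0, 0, 0]], [1, [-0.8, -0.8, -0.1], [0, 0, 0]], [1, [-0.8, -0.8, -0.1], [0, 0, 0]], [1, [-0.8, -0.8, -0.1], [0, 0, 0]], [1, [-0.8, -0.8, -0.1], [0, 0, 0]], [1, [-0.8, -0.8, -0.1], [0, 0, 0]], [1, [-0.8, -0.8, -0.1], [0, 0, 0]], [1, [-0.8, -0.8, -0.1], [0, 0, 0]]]}}

```text
t: 1.1
tool_pos: [0.4094, 0.1653, 0.2454]
tool_rot: [-0.583, -3.087, 0.0]
contact_force: [-0.0, 0.4, 0.1]
opening: 0.0856
grip_force: 0.0
```

Emit:
{"op": "play_rows", "data": {"series": [[1, [-0.75, -0.75, -0.1], [0, 0, 0]], [1, [-0.75, -0.75, 0], [0, 0, 0]], [1, [-0.75, -0.75, 0], [0, 0, 0]], [1, [0, 0, 0], [0, 0, -0.7]], [1, [0, 0, 0], [0, 0, -0.7]], [1, [0, 0, 0], [0, 0, 0]], [1, [0, 0, 0], [0, 0, 0]]]}}

```text
t: 1.98
tool_pos: [0.4727, 0.0214, 0.2503]
tool_rot: [-0.281, -3.129, -0.0]
contact_force: [-0.5, -0.3, -0.5]
opening: 0.0852
grip_force: 0.0
```

Run:
```python
from h import *
o=ctrl.get_obs();print(o["tool_pos"],o["tool_rot"],o["contact_force"])
a=grab("wrist");print(a["c2w"].round(3),a["fx"])
np.save("w1.npy",a,allow_pickle=True);cv2.imwrite("pics/w1.png",cv2.resize(a["color"],(800,600)))
```

```text
[0.47271549 0.02141466 0.25033721] [-2.81406089e-01 -3.12850714e+00 -4.29316444e-05] [-0.53327735 -0.25392881 -0.53828074]
[[ 0.178  0.935  0.308  0.392]
 [ 0.984 -0.169 -0.054  0.035]
 [ 0.002  0.313 -0.95   0.419]
 [ 0.     0.     0.     1.   ]] 321.9959803251007
```

View pics/w1.png

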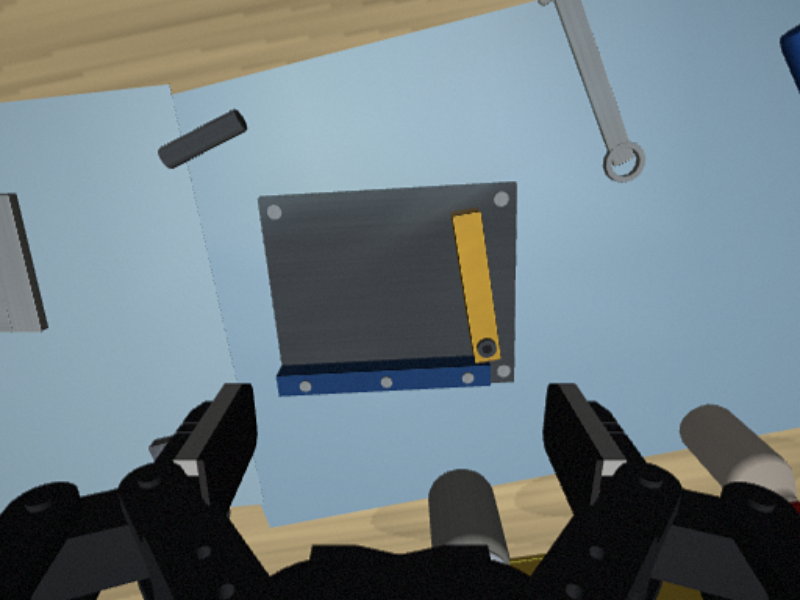

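The wrist view shows the fixture clearly: the plate's far corners at about (258,197) and (517,182), the fence top between rows 362 and 396, and the bar from (467,212) to the pivot at (486,348).

```bash
cat > fix.py <<'E'
from h import *
def fit(im):
    c=im["color"];hsv=cv2.cvtColor(c,cv2.COLOR_BGR2HSV).astype(int);H,S,V=hsv[...,0],hsv[...,1],hsv[...,2]
    yel=((H>12)&(H<32)&(S>150)&(V>110)).astype(np.uint8)
    blu=((H>100)&(H<125)&(S>170)&(V>90)).astype(np.uint8)
    out={}
    for n,m in(("bar",yel),("fence",blu)):
        k,lab,st,ce=cv2.connectedComponentsWithStats(m);
        cand=[i for i in range(1,k) if st[i,4]>150 and np.hypot(*(ray(im,ce[i],.032)[0,:2]-[.54,.02]))<.15]
        i=max(cand,key=lambda i:st[i,4]);p=np.argwhere(lab==i)[:,::-1]
        ct=max(cv2.findContours((lab==i).astype(np.uint8),0,1)[0],key=len).reshape(-1,2)
        w=ray(im,ct,.032)[:,:2]*1000;b=cv2.minAreaRect(w.astype(np.float32))
        print(n,st[i,4],b,cv2.boxPoints(b).round(1).tolist());out[n]=b
    return out
E
python3 - <<'E'
from fix import *
im=np.load("w1.npy",allow_pickle=True).item()
hsv=cv2.cvtColor(im["color"],cv2.COLOR_BGR2HSV)
for u,v in((390,366),(340,387),(430,380)):print(hsv[int(v*.64),int(u*.64)])
fit(im)
s=.64
print("plate far corners",ray(im,np.array([[259,197],[517,182]])*s,.01)*1000)
print("pivot",ray(im,np.array([486.5,347.5])*s,.032)*1000)
E
```

```text
[108 180  41]
[108 172 105]
[108 179 104]
bar 1507 ((531.326416015625, 74.55619812011719), (127.72235107421875, 21.646102905273438), 0.39037078619003296) [[467.3999938964844, 84.9000015258789], [467.5, 63.29999923706055], [595.2999877929688, 64.19999694824219], [595.0999755859375, 85.80000305175781]]
fence 1445 ((597.9495849609375, -15.881088256835938), (182.74041748046875, 18.826210021972656), 83.03123474121094) [[577.5, -105.4000015258789], [596.2000122070312, -107.69999694824219], [618.4000244140625, 73.69999694824219], [599.7000122070312, 76.0]]
plate far corners [[428.89425122 -86.25896097  10.        ]
 [454.06391556 120.23895152  10.        ]]
pivot [[583.29052166  75.80568051  32.        ]]
```

Emit:
{"op": "play_rows", "data": {"series": [[1, [-0.09, -1, 0.14], [0, 0, 0]], [1, [-0.09, -1, 0.14], [0, 0, 0]], [1, [-0.09, -1, 0.14], [0, 0, 0]], [1, [-0.09, -1, 0.14], [0, 0, 0]], [1, [-0.09, -1, 0.14], [0, 0, 0]], [1, [-0.09, -1, 0.14], [0, 0, 0]], [1, [-0.09, -1, 0.14], [0, 0, 0]]]}}

```text
t: 2.9
tool_pos: [0.4417, -0.3302, 0.2015]
tool_rot: [0.281, 3.129, -0.0]
contact_force: [0.7, -0.5, -0.5]
opening: 0.0856
grip_force: 0.0
```

Emit:
{"op": "play_rows", "data": {"series": [[1, [0, 0, 0], [0, 0, 0]], [1, [0, 0, 0], [0, 0, 0]]]}}

```text
t: 3.15
tool_pos: [0.4419, -0.3283, 0.2015]
tool_rot: [-0.28, -3.129, -0.001]
contact_force: [0.3, 0.7, -0.5]
opening: 0.085
grip_force: 0.0
```

Run:
```python
from h import *
o=ctrl.get_obs();print(o["tool_pos"],o["tool_rot"],o["contact_force"])
im=grab("wrist");np.save("w2.npy",im,allow_pickle=True);cv2.imwrite("pics/w2.png",cv2.resize(im["color"],(800,600)))
hsv=cv2.cvtColor(im["color"],cv2.COLOR_BGR2HSV).astype(int);H,S,V=hsv[...,0],hsv[...,1],hsv[...,2]
red=(((H<8)|(H>172))&(S>130)).astype(np.uint8)
k,lab,st,ce=cv2.connectedComponentsWithStats(red)
for i in range(1,k):
    if st[i,4]>100:
        p=np.argwhere(lab==i)[:,::-1];print(st[i],ce[i],np.percentile(V[lab==i],[5,25,50,75,95]))
        for th in (0,np.percentile(V[lab==i],95)*.8):
            q=np.argwhere((lab==i)&(V>th))[:,::-1]
            w=ray(im,q,.052)[:,:2]*1000;b=cv2.minAreaRect(w.astype(np.float32));print(th,b)
```

```text
[ 0.44189252 -0.32834122  0.20147777] [-2.80321006e-01 -3.12885787e+00 -1.07512628e-03] [ 0.33313852  0.72829074 -0.45523618]
[237 150  16  54 798] [244.76566416 176.85714286] [ 74.85 143.   150.   152.   154.  ]
0 ((455.2705993652344, -342.6650695800781), (15.312657356262207, 57.25870132446289), 79.61187744140625)
123.2 ((455.7098083496094, -343.0194396972656), (13.783127784729004, 56.27837371826172), 79.55615997314453)
```

View pics/w2.png

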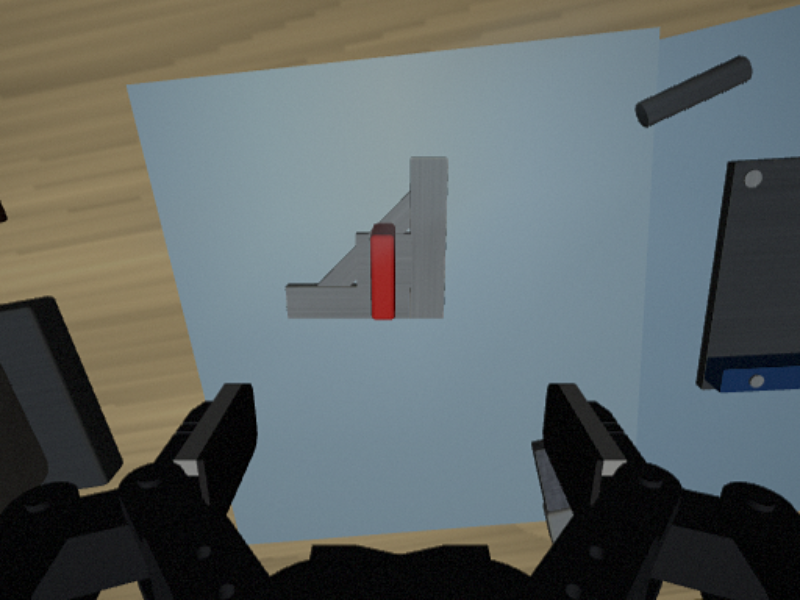

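The square's leg edges line up with the image axes, with the heel at (444,318), tips at (447,157) and (287,318), and the grip centred at about (383,275). The tool yaw already matches, so I go down and grip.

Emit:
{"op": "play_rows", "data": {"series": [[1, [-0.16, -0.12, 0.4], [0, 0, 0]], [1, [-0.16, -0.12, 0.7], [0, 0, 0]], [1, [0, 0, 0.8], [0, 0, 0]], [1, [0, 0, 0.6], [0, 0, 0]], [1, [0, 0, 0.6], [0, 0, 0]], [1, [0, 0, 0.3], [0, 0, 0]], [1, [0, 0, 0.2], [0, 0, 0]], [1, [0, 0, 0], [0, 0, 0]]], "force": 70}}

```text
t: 4.2
tool_pos: [0.4557, -0.3432, 0.0217]
tool_rot: [-0.279, -3.129, -0.0]
contact_force: [0.5, -0.7, -0.6]
opening: 0.0853
grip_force: 0.0
```

Emit:
{"op": "play_rows", "data": {"series": [[0, [0, 0, 0], [0, 0, 0]], [0, [0, 0, 0], [0, 0, 0]], [0, [0, 0, 0], [0, 0, 0]], [0, [0, 0, 0], [0, 0, 0]], [0, [0, 0, 0], [0, 0, 0]], [0, [0, 0, 0], [0, 0, 0]], [0, [0, 0, 0], [0, 0, 0]]], "force": 70}}

```text
t: 5.08
tool_pos: [0.4557, -0.3436, 0.0223]
tool_rot: [0.28, 3.129, -0.001]
contact_force: [-0.8, 1.3, 5.3]
opening: 0.0127
grip_force: 68.6
```

Emit:
{"op": "play_rows", "data": {"series": [[0, [0, 0, -0.2], [0, 0, 0]], [0, [0, 0, -0.4], [0, 0, 0]], [0, [0, 0, -0.8], [0, 0, 0]], [0, [0, 0, -0.6], [0, 0, 0]], [0, [0, 0, 0], [0, 0, 0]], [0, [0, 0, 0], [0, 0, 0]]]}}

```text
t: 5.82
tool_pos: [0.4547, -0.3427, 0.1203]
tool_rot: [-0.28, -3.127, -0.002]
contact_force: [-0.9, -0.9, -6.5]
opening: 0.013
grip_force: 68.8
```

Run:
```python
from h import *
o=ctrl.get_obs();print(o["tool_pos"],o["tool_rot"],o["contact_force"],o["opening"],o["grip_force"],o["wrist_torque"])
im=grab("wrist");np.save("w3.npy",im,allow_pickle=True);cv2.imwrite("pics/w3.png",cv2.resize(im["color"],(800,600)))
```

```text
[ 0.45468423 -0.34270051  0.12027057] [-2.79599677e-01 -3.12739864e+00 -2.13375719e-03] [-0.86859572 -0.93842747 -6.47048318] 0.01298812586381786 68.80722641944885 [-0.0149436   0.09069989 -0.01428098]
```

View pics/w3.png

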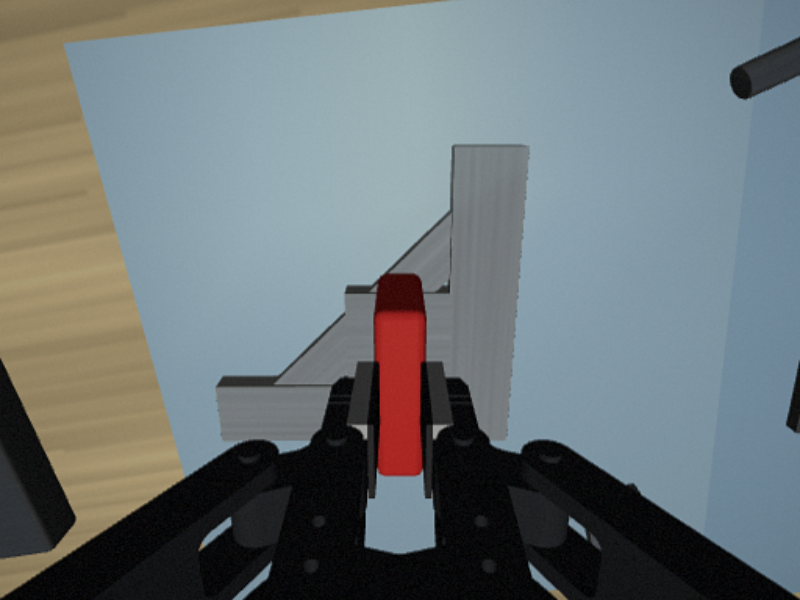

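The square hangs level, with the grip centred between the pads. Its visible top-face corners are at about (528,146), (507,438) and (220,440).

Run:
```python
from h import *
im=np.load("w3.npy",allow_pickle=True).item()
g=cv2.cvtColor(im["color"],cv2.COLOR_BGR2GRAY).astype(np.float32)
w=ray(im,np.array([[528,146],[507,438],[220,440],[453,146]])*.64,.108)*1000;print(w.round(1))
o=ctrl.get_obs();M=R.from_rotvec(o["tool_rot"]).as_matrix();print(M.round(4))
# right (outer y) edge: subpixel gradient column per row
hsv=cv2.cvtColor(im["color"],cv2.COLOR_BGR2HSV);S=hsv[...,1].astype(float)
e=[]
for v in range(100,275,5):
    r=S[v,315:350];d=np.abs(np.diff(cv2.GaussianBlur(r[None],(1,1),0)[0]));i=d.argmax();e.append((315+i+.5,v))
w=ray(im,np.array(e),.108)[:,:2]
vx,vy,x0,y0=cv2.fitLine(w.astype(np.float32),cv2.DIST_HUBER,0,.001,.001).ravel();print("edge yaw",np.degrees(np.arctan(vy/vx)),x0,y0)
```

```text
[[ 389.6 -286.3  108. ]
 [ 506.2 -306.6  108. ]
 [ 485.7 -425.5  108. ]
 [ 385.  -312.   108. ]]
[[-0.9841  0.1775 -0.0027]
 [ 0.1775  0.9841  0.0026]
 [ 0.0031  0.0021 -1.    ]]
edge yaw -10.308864 0.43925428 -0.29510286
```

Emit:
{"op": "play_rows", "data": {"series": [[0, [-0.06, 0.7, 0], [0, 0, 0]], [0, [-0.06, 1, 0], [0, 0, 0]], [0, [-0.06, 1, 0], [0, 0, 0]], [0, [-0.06, 1, 0], [0, 0, 0]], [0, [-0.06, 1, 0], [0, 0, 0]], [0, [-0.06, 1, 0], [0, 0, 0]], [0, [-0.06, 0.6, 0], [0, 0, 0]], [0, [0, 0.33, 0], [0, 0, -0.41]]]}}

```text
t: 6.88
tool_pos: [0.5338, -0.0193, 0.1195]
tool_rot: [-0.182, -3.133, -0.0]
contact_force: [0.1, -1.1, -5.5]
opening: 0.0125
grip_force: 69.0
```

Emit:
{"op": "play_rows", "data": {"series": [[0, [0, 0, 0.5], [0, 0, 0]], [0, [0, 0, 0.4], [0, 0, 0]], [0, [0, 0, 0], [0, 0, 0]], [0, [0, 0, 0], [0, 0, 0]]]}}

```text
t: 7.38
tool_pos: [0.5351, -0.0214, 0.0768]
tool_rot: [0.191, 3.136, -0.0]
contact_force: [0.5, -0.7, -4.8]
opening: 0.0127
grip_force: 69.0
```

Run:
```python
from h import *
o=ctrl.get_obs();M=R.from_rotvec(o["tool_rot"]).as_matrix();print(o["tool_pos"],M.round(4),o["contact_force"],o["wrist_torque"])
im=grab("wrist");np.save("w4.npy",im,allow_pickle=True);cv2.imwrite("pics/w4.png",cv2.resize(im["color"],(800,600)))
```

```text
[ 0.53509697 -0.02143624  0.07679093] [[-9.926e-01  1.213e-01  2.000e-04]
 [ 1.213e-01  9.926e-01 -1.000e-04]
 [-2.000e-04 -1.000e-04 -1.000e+00]] [ 0.49375433 -0.66808182 -4.78998509] [-0.06011099 -0.02918414 -0.0260402 ]
```

View pics/w4.png

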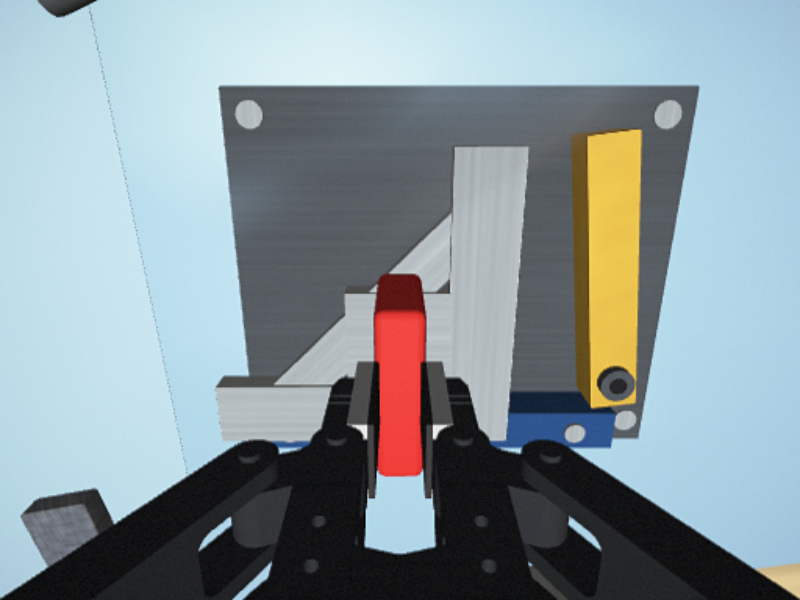

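The square hangs over the plate, clear of the bar. The plate's near edge runs level from (219,87) to (699,87), parallel to the square, and the front edge of the fence top shows at about row 412, columns 510-585. I check the fence and plate positions from here.

Run:
```python
from h import *
im=np.load("w4.npy",allow_pickle=True).item()
o=np.array([535.1,-21.4]);y=np.radians(-6.97);Rm=np.array([[np.cos(y),-np.sin(y)],[np.sin(y),np.cos(y)]])
F=np.array([598.0,62.4])
def f(uv,z):return ((ray(im,np.array(uv)*.64,z)[:,:2]*1000-F)@Rm).round(1)
hsv=cv2.cvtColor(im["color"],cv2.COLOR_BGR2HSV);
print(hsv[250:292:1,350,2].tolist())
print("plate corners (exp -150,-170 / -150,40)",f([[219.5,87],[698.5,87]],.01))
print("fence front edge z32",f([[530,413],[575,414]],.032))
print("bar pivot (exp -18,11)",f([[617,384]],.032))
print("bar free end top corners",f([[587,136],[641,129]],.032))
print("heel at z",.0768-.0123,f([[507,438],[528,147]],.0768-.0123), "TCP",(o-F)@Rm)
```

```text
[80, 57, 56, 54, 56, 56, 56, 56, 58, 57, 54, 56, 55, 52, 91, 136, 147, 147, 147, 145, 146, 147, 146, 143, 144, 146, 145, 146, 144, 146, 151, 78, 28, 23, 21, 21, 24, 26, 19, 20, 18, 23]
plate corners (exp -150,-170 / -150,40) [[-148.5 -169.8]
 [-148.7   39. ]]
fence front edge z32 [[  0.6 -27.7]
 [  1.2  -5.7]]
bar pivot (exp -18,11) [[-15.3  12.6]]
bar free end top corners [[-128.8  -15.1]
 [-131.5    6.4]]
heel at z 0.06449999999999999 [[  -7.9  -46.1]
 [-126.   -46.9]] TCP [-52.26605901 -90.81359521]
```

Emit:
{"op": "play_rows", "data": {"series": [[0, [0, 0, 0.4], [0, 0, 0]], [0, [0, 0, 0.3], [0, 0, 0]], [0, [0, 0, 0.12], [0, 0, 0]], [0, [0, 0, 0], [0, 0, 0]], [0, [0, 0, 0], [0, 0, 0]]]}}

```text
t: 8.05
tool_pos: [0.5354, -0.021, 0.0361]
tool_rot: [0.19, 3.135, -0.0]
contact_force: [-0.4, -0.7, -5.1]
opening: 0.013
grip_force: 69.0
```

Emit:
{"op": "play_rows", "data": {"series": [[0, [0, 0, 0.02], [0, 0, 0]], [0, [0, 0, 0.02], [0, 0, 0]], [0, [0, 0, 0], [0, 0, 0]]]}}

```text
t: 8.43
tool_pos: [0.5349, -0.0209, 0.0336]
tool_rot: [0.19, 3.136, -0.0]
contact_force: [-0.8, -0.4, -5.1]
opening: 0.0127
grip_force: 69.0
```

Emit:
{"op": "play_rows", "data": {"series": [[0, [0, 0, 0.015], [0, 0, 0]], [0, [0, 0, 0.01], [0, 0, 0]], [0, [0, 0, 0], [0, 0, 0]]]}}

```text
t: 8.8
tool_pos: [0.535, -0.0209, 0.0324]
tool_rot: [0.19, 3.136, 0.0]
contact_force: [-0.4, -0.5, -4.6]
opening: 0.0129
grip_force: 69.0
```

```bash
cat > s.py <<'E'
from h import *
# several readings come only with time; print one state in fixture axes
o=ctrl.get_obs();y=np.radians(-6.97);c,s=np.cos(y),np.sin(y)
A=np.array([[c,-s,0],[s,c,0],[0,0,1]])
d=(np.array(o["tool_pos"])*1000-[598,62.4,0])@A
M=R.from_rotvec(o["tool_rot"]).as_matrix()
print("t",o["t"],"tcp fix",d.round(2),"F fix",(np.array(o["contact_force"])@A).round(2),"T fix",(np.array(o["wrist_torque"])@A).round(3),"yaw",np.degrees(np.arctan2(-M[0,1],M[1,1])).round(2),"tilt",M[:2,2].round(4),o["grip_force"])
E
python3 s.py
```

```text
t 8.8 tcp fix [-52.42 -90.33  32.42] F fix [-0.33 -0.57 -4.56] T fix [-0.014  0.002 -0.003] yaw -6.94 tilt [ 0.0002 -0.    ] 69.04431223869324
```

Emit:
{"op": "play_rows", "data": {"series": [[0, [0, 0, 0.01], [0, 0, 0]], [0, [0, 0, 0], [0, 0, 0]]]}}

```text
t: 9.05
tool_pos: [0.5353, -0.021, 0.0323]
tool_rot: [0.19, 3.135, -0.0]
contact_force: [-0.3, -0.0, -2.1]
opening: 0.0129
grip_force: 69.4
```

Emit:
{"op": "play_rows", "data": {"series": [[0, [0, 0, 0.01], [0, 0, 0]], [0, [0, 0, 0], [0, 0, 0]]]}}

```text
t: 9.3
tool_pos: [0.5356, -0.021, 0.0322]
tool_rot: [0.19, 3.135, -0.0]
contact_force: [-1.9, 0.2, 1.6]
opening: 0.0129
grip_force: 69.9
```

Emit:
{"op": "play_rows", "data": {"series": [[0, [0, 0, 0.01], [0, 0, 0]], [0, [0, 0, 0], [0, 0, 0]]]}}

```text
t: 9.55
tool_pos: [0.5359, -0.0211, 0.0322]
tool_rot: [0.19, 3.134, -0.0]
contact_force: [-2.1, 0.8, 5.0]
opening: 0.0127
grip_force: 70.4
```

Emit:
{"op": "play_rows", "data": {"series": [[0, [-0.05, 0, 0], [0, 0, 0]], [0, [-0.05, 0, 0], [0, 0, 0]], [0, [0, 0, 0], [0, 0, 0]]]}}

```text
t: 9.93
tool_pos: [0.5412, -0.0218, 0.0322]
tool_rot: [0.19, 3.133, -0.001]
contact_force: [-1.0, 0.4, 5.8]
opening: 0.0125
grip_force: 70.4
```

Emit:
{"op": "play_rows", "data": {"series": [[0, [-0.02, 0, 0], [0, 0, 0]], [0, [0, 0, 0], [0, 0, 0]]]}}

```text
t: 10.18
tool_pos: [0.5419, -0.0218, 0.0322]
tool_rot: [0.19, 3.134, -0.0]
contact_force: [-2.8, -0.4, 6.2]
opening: 0.0127
grip_force: 70.5
```

Emit:
{"op": "play_rows", "data": {"series": [[0, [-0.02, 0, 0], [0, 0, 0]], [0, [0, 0, 0], [0, 0, 0]]]}}

```text
t: 10.42
tool_pos: [0.542, -0.0218, 0.0322]
tool_rot: [-0.19, -3.136, 0.0]
contact_force: [-5.5, 1.4, 8.5]
opening: 0.0127
grip_force: 70.8
```

```bash
python3 s.py
```

```text
t 10.425 tcp fix [-45.32 -90.38  32.21] F fix [-5.64  0.77  8.46] T fix [-0.002  0.862 -0.095] yaw -6.94 tilt [-0.0003 -0.0001] 70.7885992527008
```

Emit:
{"op": "play_rows", "data": {"series": [[0, [-0.02, 0, 0], [0, 0, 0]], [0, [-0.02, 0, 0], [0, 0, 0]], [0, [0, 0, 0], [0, 0, 0]], [0, [0, 0, 0], [0, 0, 0]]]}}

```text
t: 10.92
tool_pos: [0.542, -0.0218, 0.0322]
tool_rot: [-0.189, -3.13, -0.0]
contact_force: [-13.1, 1.4, 14.8]
opening: 0.0129
grip_force: 71.6
```

Run:
```python
exec(open('s.py').read())
im=grab("wrist");np.save("w5.npy",im,allow_pickle=True);cv2.imwrite("pics/w5.png",cv2.resize(im["color"],(800,600)))
```

```text
t 10.925 tcp fix [-45.39 -90.38  32.17] F fix [-13.15  -0.18  14.83] T fix [-0.049  2.057 -0.044] yaw -6.92 tilt [-0.0057  0.0004] 71.57043814659119
```

View pics/w5.png

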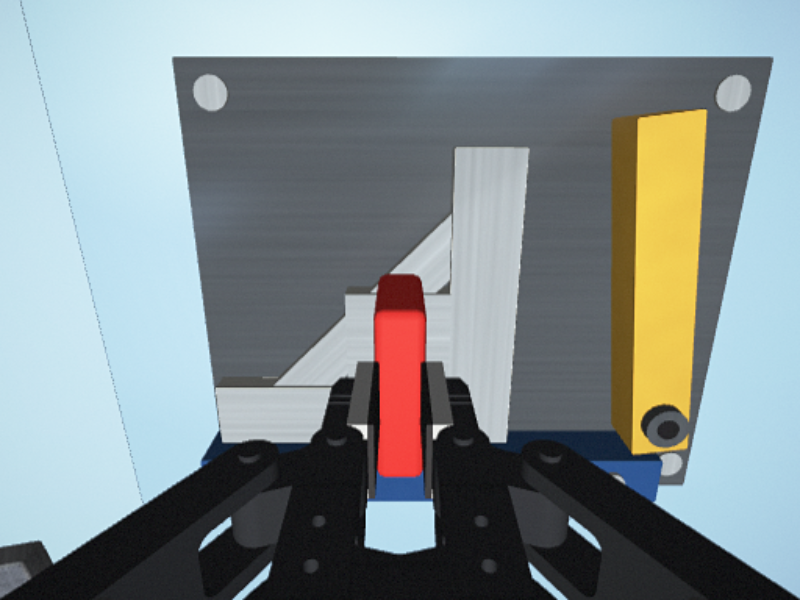

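The square's lower edge lies along the fence front at about row 435, and the gap to the bar is still about 100 px. It is flush and pressing with about 12 N, so I slide it along the fence.

Emit:
{"op": "play_rows", "data": {"series": [[0, [0, 0.05, -0.01], [0, 0, 0]], [0, [0, 0.1, 0], [0, 0, 0]], [0, [0, 0.1, 0], [0, 0, 0]], [0, [0, 0.1, 0], [0, 0, 0]], [0, [0, 0.1, 0], [0, 0, 0]], [0, [0, 0.1, 0], [0, 0, 0]], [0, [0, 0.05, 0], [0, 0, 0]], [0, [0, 0, 0], [0, 0, 0]]]}}

```text
t: 11.98
tool_pos: [0.5454, 0.0068, 0.0322]
tool_rot: [-0.189, -3.13, 0.004]
contact_force: [-12.2, -3.4, 12.0]
opening: 0.0132
grip_force: 71.2
```

```bash
python3 s.py
```

```text
t 11.975 tcp fix [-45.42 -61.61  32.16] F fix [-11.66  -4.86  11.98] T fix [-8.550e-01  1.824e+00 -1.000e-03] yaw -6.9 tilt [-0.0059 -0.0024] 71.21151924133301
```

Emit:
{"op": "play_rows", "data": {"series": [[0, [0, 0.06, 0], [0, 0, 0]], [0, [0, 0.08, 0], [0, 0, 0]], [0, [0, 0.08, 0], [0, 0, 0]], [0, [0, 0.04, 0], [0, 0, 0]], [0, [0, 0, 0], [0, 0, 0]]]}}

```text
t: 12.6
tool_pos: [0.547, 0.0192, 0.0322]
tool_rot: [-0.189, -3.13, 0.006]
contact_force: [-11.4, -5.0, 13.4]
opening: 0.0125
grip_force: 71.2
```

Run:
```python
exec(open('s.py').read())
im=grab("wrist");np.save("w6.npy",im,allow_pickle=True);cv2.imwrite("pics/w6.png",cv2.resize(im["color"],(800,600)))
```

```text
t 12.6 tcp fix [-45.38 -49.07  32.17] F fix [-10.72  -6.33  13.44] T fix [-1.064  1.887 -0.042] yaw -6.9 tilt [-0.006  -0.0033] 71.22310007318447
```

View pics/w6.png

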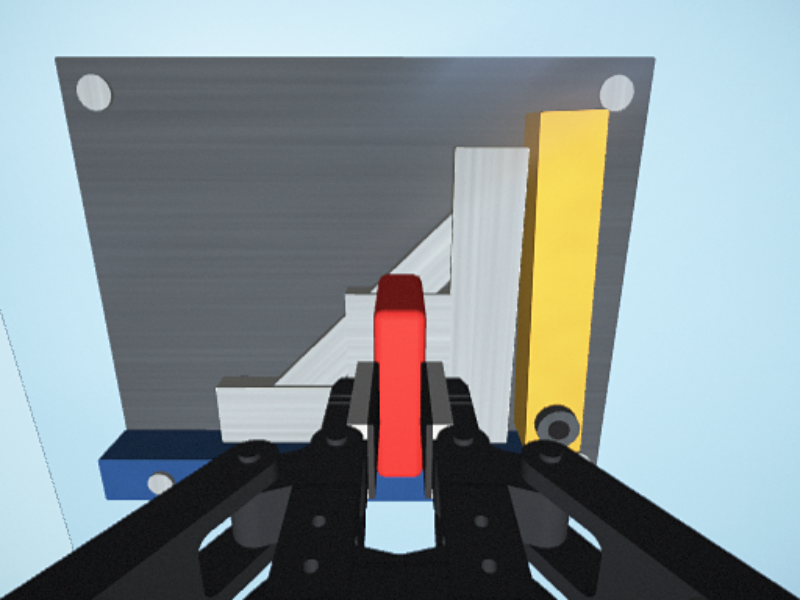

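The far end of the square touches the bar at (528,150), with a thin wedge of gap left near the heel. About 3-4 mm remain, so I go on in small steps.

Emit:
{"op": "play_rows", "data": {"series": [[0, [0, 0.02, 0], [0, 0, 0]], [0, [0, 0.02, 0], [0, 0, 0]], [0, [0, 0, 0], [0, 0, 0]]]}}

```text
t: 13.02
tool_pos: [0.5472, 0.021, 0.0322]
tool_rot: [-0.189, -3.13, 0.006]
contact_force: [-12.3, -6.3, 12.3]
opening: 0.0128
grip_force: 71.2
```

Emit:
{"op": "play_rows", "data": {"series": [[0, [0, 0.02, 0], [0, 0, 0]], [0, [0, 0, 0], [0, 0, 0]]]}}

```text
t: 13.28
tool_pos: [0.5473, 0.0219, 0.0322]
tool_rot: [-0.189, -3.13, 0.006]
contact_force: [-11.7, -5.5, 11.7]
opening: 0.0131
grip_force: 71.2
```

Emit:
{"op": "play_rows", "data": {"series": [[0, [0, 0.02, 0], [0, 0, 0]], [0, [0, 0, 0], [0, 0, 0]]]}}

```text
t: 13.52
tool_pos: [0.5474, 0.0229, 0.0322]
tool_rot: [-0.189, -3.13, 0.006]
contact_force: [-12.1, -4.7, 13.1]
opening: 0.013
grip_force: 71.2
```

```bash
python3 s.py
```

```text
t 13.525 tcp fix [-45.4  -45.36  32.17] F fix [-11.41  -6.13  13.11] T fix [-1.189  1.816  0.008] yaw -6.91 tilt [-0.0061 -0.0037] 71.2281163255102
```

Emit:
{"op": "play_rows", "data": {"series": [[0, [0, 0.015, 0], [0, 0, 0]], [0, [0, 0, 0], [0, 0, 0]]]}}

```text
t: 13.78
tool_pos: [0.5475, 0.0231, 0.0322]
tool_rot: [-0.189, -3.13, 0.008]
contact_force: [-12.1, -8.4, 12.5]
opening: 0.013
grip_force: 71.2
```

Emit:
{"op": "play_rows", "data": {"series": [[0, [0, 0.015, 0], [0, 0, 0]], [0, [0, 0, 0], [0, 0, 0]]]}}

```text
t: 14.02
tool_pos: [0.5475, 0.0231, 0.0322]
tool_rot: [-0.189, -3.13, 0.011]
contact_force: [-12.1, -9.2, 12.4]
opening: 0.0129
grip_force: 71.3
```

Emit:
{"op": "play_rows", "data": {"series": [[0, [0, 0.015, 0], [0, 0, 0]], [0, [0, 0, 0], [0, 0, 0]]]}}

```text
t: 14.28
tool_pos: [0.5475, 0.0232, 0.0323]
tool_rot: [-0.188, -3.13, 0.013]
contact_force: [-13.9, -12.5, 12.7]
opening: 0.0129
grip_force: 71.3
```

```bash
python3 s.py
```

```text
t 14.275 tcp fix [-45.36 -45.06  32.26] F fix [-12.32 -14.12  12.71] T fix [-2.315  1.887 -0.073] yaw -6.89 tilt [-0.0068 -0.0077] 71.28521373029798
```

The square has stopped against the bar at fixture y ≈ -45, with about 10 N on each face. I settle, then check the bar's angle from the picture.

Emit:
{"op": "play_rows", "data": {"series": [[0, [0, 0.005, 0], [0, 0, 0]], [0, [0, 0, 0], [0, 0, 0]], [0, [0, 0, 0], [0, 0, 0]], [0, [0, 0, 0], [0, 0, 0]], [0, [0, 0, 0], [0, 0, 0]], [0, [0, 0, 0], [0, 0, 0]]]}}

```text
t: 15.02
tool_pos: [0.5475, 0.0232, 0.0322]
tool_rot: [-0.188, -3.129, 0.013]
contact_force: [-12.9, -12.3, 12.7]
opening: 0.013
grip_force: 71.3
```

Run:
```python
exec(open('s.py').read())
from fix import *
im=grab("wrist");np.save("w7.npy",im,allow_pickle=True);cv2.imwrite("pics/w7.png",cv2.resize(im["color"],(800,600)))
t=grab("top");hsv=cv2.cvtColor(im["color"],cv2.COLOR_BGR2HSV)
V=hsv[...,2];m=((hsv[...,0]>12)&(hsv[...,0]<32)&(hsv[...,1]>120)&(V>170)).astype(np.uint8)
e=[(np.argwhere(m[v])[-1,0]+.5,v) for v in range(80,250,5) if m[v].any()]
w=ray(im,np.array(e),.032)[:,:2].astype(np.float32);l=cv2.fitLine(w,cv2.DIST_HUBER,0,.001,.001).ravel()
print("bar outer edge yaw",np.degrees(np.arctan(l[1]/l[0])))
```

```text
t 15.025 tcp fix [-45.38 -45.04  32.22] F fix [-11.28 -13.75  12.66] T fix [-2.388  1.873 -0.021] yaw -6.89 tilt [-0.0069 -0.0081] 71.29055948462337
bar outer edge yaw -7.032339
```

View pics/w7.png

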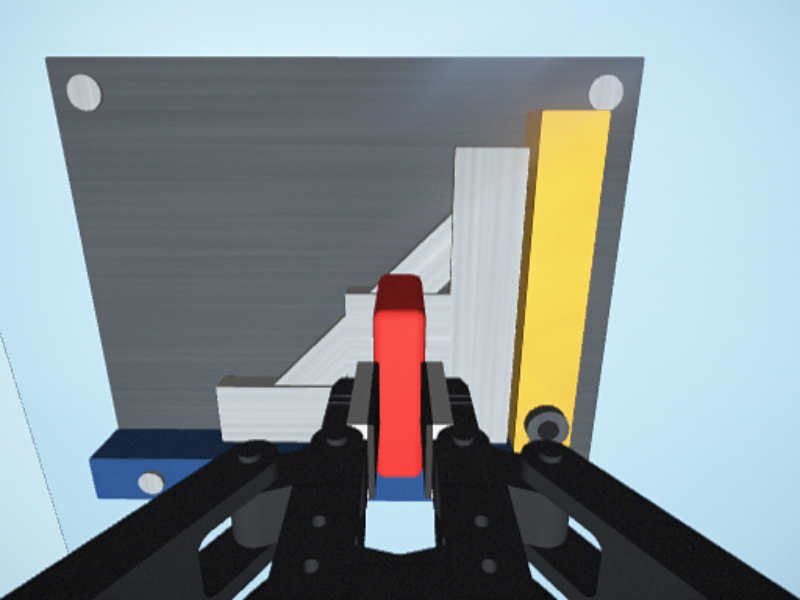

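The square's edge meets the bar all the way from (529,148) to (512,440). The bar's yaw of -7.03° matches the fixture's -6.97°. Forces are steady at about 11 N on the fence and 10-14 N on the bar, so I hand in.

```bash
python3 -c "
from station import ctrl
print(ctrl.finish_job())"
```

```text
the job is handed in; nothing more can be done
None
```

The job is handed in: the square is home in the corner, flush on the fence and the squared bar, still gripped and pressing about 11 N on the fence and 10–14 N on the bar (both estimated from the wrist force), and I touched nothing else on the bench.

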